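Start-up sequence on the control box

TASK

Switch the instrument on at the grey control box: with the fingertips press the round key, then the square key, then the long bar key, each lightly until it is fully in, where it stays. Leave the cross-shaped key up, do not push hard on the keys or the box, and neither move nor pick up the bottles and the marker beside it.

Things in the scene. Friction and masses are not known exactly. Their poses are not given: they have to be found in the camera images.
- control_box: fixed grey control box, 160 x 160 x 44 mm, on rubber feet, with four white push keys in a two-by-two pattern (68 mm between neighbours) on its flat top; which key is at which of the four places varies. Origin at the centre of its underside on the counter, z up; it stands turned by up to 20 degrees
- round_module: fixed black bezel plate, 54 x 54 x 6 mm, on the control box's top, and the white key that it carries: a round button, 30 mm in diameter. Origin at the centre of the plate's underside, 44 mm above the counter; axes parallel to the box's
- round_top (a point): centre of the flat top face of the round key (a round button, 30 mm in diameter); it moves down with the key. With the key up it is 20 mm above its bezel plate and 70 mm above the counter; with the key fully in and let go, 10 mm above the plate
- round_key (a joint): how far the round key is pressed in, m: 0 is up, 0.010 is fully in against its stop; at the start 0 to 0.001. It moves straight down under about 2.5 N and stays where it is left. The cap that one touches sits on it on a cushion spring (2.5 N per mm, at most 8 mm) and so gives about 1 mm more than this value while the key is moving, and further once the key is at its stop
- square_module: fixed black bezel plate, 54 x 54 x 6 mm, on the control box's top, and the white key that it carries: a square button, 28 x 28 mm. Origin at the centre of the plate's underside, 44 mm above the counter; axes parallel to the box's
- square_top (a point): centre of the flat top face of the square key (a square button, 28 x 28 mm); it moves down with the key. With the key up it is 20 mm above its bezel plate and 70 mm above the counter; with the key fully in and let go, 10 mm above the plate
- square_key (a joint): how far the square key is pressed in, m: 0 is up, 0.010 is fully in against its stop; at the start 0 to 0.001. It moves straight down under about 2.5 N and stays where it is left. The cap that one touches sits on it on a cushion spring (2.5 N per mm, at most 8 mm) and so gives about 1 mm more than this value while the key is moving, and further once the key is at its stop
- bar_module: fixed black bezel plate, 54 x 54 x 6 mm, on the control box's top, and the white key that it carries: a long narrow bar, 14 x 44 mm. Origin at the centre of the plate's underside, 44 mm above the counter; axes parallel to the box's; the bar's 44 mm length runs along y
- bar_top (a point): centre of the flat top face of the bar key (a long narrow bar, 14 x 44 mm); it moves down with the key. With the key up it is 20 mm above its bezel plate and 70 mm above the counter; with the key fully in and let go, 10 mm above the plate
- bar_key (a joint): how far the bar key is pressed in, m: 0 is up, 0.010 is fully in against its stop; at the start 0 to 0.001. It moves straight down under about 2.5 N and stays where it is left. The cap that one touches sits on it on a cushion spring (2.5 N per mm, at most 8 mm) and so gives about 1 mm more than this value while the key is moving, and further once the key is at its stop
- cross_module: fixed black bezel plate, 54 x 54 x 6 mm, on the control box's top, and the white key that it carries: a plus-shaped cross, 34 mm over each 11 mm wide arm. Origin at the centre of the plate's underside, 44 mm above the counter; axes parallel to the box's
- cross_top (a point): centre of the flat top face of the cross key (a plus-shaped cross, 34 mm over each 11 mm wide arm); it moves down with the key. With the key up it is 20 mm above its bezel plate and 70 mm above the counter; with the key fully in and let go, 10 mm above the plate
- cross_key (a joint): how far the cross key is pressed in, m: 0 is up, 0.010 is fully in against its stop; at the start 0 to 0.001. It moves straight down under about 2.5 N and stays where it is left. The cap that one touches sits on it on a cushion spring (2.5 N per mm, at most 8 mm) and so gives about 1 mm more than this value while the key is moving, and further once the key is at its stop
- dropper_bottle: small white dropper bottle with a cap, 28 mm in diameter, 58 mm tall, loose and upright left of the control box; origin at the centre of its underside
- wedge_bottle: white wedge-shaped reagent bottle with a screw cap, 44 x 56 x 88 mm, loose and upright right of the control box; origin at the centre of its underside
- marker: felt marker, 132 x 13 x 15 mm, lying loose behind the control box, about along y; origin on its underside, about mid-length
Mind the look-alikes: they are no part of the job. Of the things that look like the dropper_bottle, the larger one is meant.

How it is judged:
By the outcome, as a careful person would: the job done as asked, in the order asked, and still so for the second after the job is handed in, with the robot touching nothing.
It also fails if it takes over 42 s, if anything falls off the work surface, if the arm or the gripper's body presses on something with over 40 N, if the wrist force passes 120 N, or if a joint passes its speed limit or range.

ROBOT

A 6-joint arm with a two-finger parallel gripper is mounted at the origin on a cart in front of the work surface, level with it; the furniture and walls round the work are solid. World frame = base frame: x ahead of the robot, y to its left, z up, the work surface at z = 0. Lengths are in m, angles in rad, forces in N, time in s.
With the tool pointing down it reaches from about 0.35 to 0.875 m from the base axis. Payload 15.5 kg.
Tool frame: the origin (TCP) lies at the very end of the fingers, on their centre line; the grasp point (between the pads) lies 19 mm behind it; z points along the fingers, y is the direction in which the jaws open and shut (so a half turn about z gives the same grasp; the last joint's range is limited). The gripper opens to 85 mm and grips with 20 to 120 N. Pads are 22 mm wide; open, the fingers measure 114 mm over their backs; the gripper's body (76 mm by 85 mm) begins 54 mm behind the grasp point. The pads swing forward as they close: fully open they stand 13 mm farther back than shut.
Start: joints at [1.194, 0.494, 1.345, -0, 1.302, -0.096], TCP at [0.174, 0.6, 0.231] pointing down, gripper open.
Joint ranges: [-2.91, 2.91], [-0.82, 2.16], [0.22, 2.67], [-1.22, 4.37], [0.12, 2.79], [-3.08, 3.08]. Speed limits (rad/s): [1.89, 1.89, 2.57, 3.01, 3.01, 3.01].

INTERFACE

Orientations are given as [roll, pitch, yaw] about the fixed x, y, z axes, in that order (R = Rz(yaw) Ry(pitch) Rx(roll)).
In Python, from plant import robot gives the robot as it stands.
- The arm moves only by the shell command python3 -m jog 'ROWS' [OPENING] [FORCE]. ROWS is JSON, a list of rows, each an object of numbers: "tx", "ty", "tz": the shift along the tool's x, y, z each as a share of 0.5 m, from -1 to 1; "spin": the turn about the tool's z as a share of 120 degrees, from -1 to 1. A call has 1 to 8 rows; each row is the pose to reach, as a shift and turn from the pose commanded when the call began, along the tool's axes at that moment; what a row does not reach only later rows make up. A row lasts 1/10 s, in which the tool goes at most 50 mm and 8.59 degrees, less where a joint would pass 70% of its speed; a pose out of reach is approached as far as the arm can. A call with a number of a shift or a turn outside -1 to 1 is refused whole. A call with a gripper value outside its range is refused whole. OPENING is the closure, from -1 (fully open) to 1 (shut), so that 0 is half open, set as the call begins (- or left out, the last holds). The fingers move at their own pace and stop on an object; FORCE is the grip in N (left out, the last holds). Time passes only in rows, so rows that repeat a pose let the fingers close. It gives the time, the measured TCP pose, the force and the opening at its end, in the units of the state.
- robot.state(): the state, without advancing time (a new reading comes with each control period).
- robot.snapshot(name): name is "scene" or "top"; returns a dict with "frame" (480x640x3 uint8, red, green, blue), "fx", "fy", "cx", "cy" (pixels), "k1" (the pictures are not rectified: a ray, as slopes to the right and down, at radius r is drawn at 1 + k1 r^2 times it, then the intrinsics apply), "rvec" (rotation vector, rad) and "tvec" (3), from world to camera coordinates, as OpenCV has them. Camera axes: x right, y down, z forward; pixel columns grow to the right and rows downward; lengths in m; the calibration is good to about 2 mm. A picture is of the moment at which its call begins. There is no depth.
- robot.close_job(): hands the job in, once; it reports no verdict.
The state is a dict: "time_s": time; "q": joint angles; "joint_velocities": joint speeds; "joint_torque": joint torques, N m; "eef_pos": TCP position; "orientation": TCP orientation; "wrist_force": force on the tool from outside, world axes, zero at the start; "wrist_torque": the same for the moment, N m; "finger_gap": finger opening in m.
Only numpy, scipy, OpenCV 4.12 (cv2) and the standard library are available. Lean on these libraries where they do the work, as an engineer would, in place of code of your own. Each camera call takes 0.05 s, during which the arm holds its last target. There are 200 camera calls.

## Working session

There is one attempt and no reset: what is moved stays moved. The work goes in short steps, Python scripts to look and compute and a shell command to move; the robot and the scene stay as the last step left them, time stands still between calls to the robot, and variables do not carry over. Pictures are saved under pics/ and viewed, about 8 in all and at most 12, crops included, and the job is handed in when it is done.

```bash
mkdir -p pics; ls; cat > h.py <<'E'
import numpy as np,cv2,pickle
from plant import robot
def snap(n,f):
    s=robot.snapshot(n); cv2.imwrite(f'pics/{f}.png',s['frame'][:,:,::-1]); pickle.dump(s,open(f'pics/{f}.pkl','wb')); return s
def load(f): return pickle.load(open(f'pics/{f}.pkl','rb'))
def ray(s,u,v):
    K=np.array([[s['fx'],0,s['cx']],[0,s['fy'],s['cy']],[0,0,1.]])
    p=cv2.undistortPoints(np.array([[[u,v]]],float),K,np.array([s['k1'],0,0,0.])).ravel()
    R=cv2.Rodrigues(np.array(s['rvec'],float))[0]
    return -R.T@np.array(s['tvec']).ravel(), R.T@np.array([p[0],p[1],1])
def onz(s,u,v,z):
    c,d=ray(s,u,v); return c+d*(z-c[2])/d[2]
E
python3 - <<'E'
from h import *
print(robot.state())
for n in('scene','top'):
    s=snap(n,n+'0'); print({k:v for k,v in s.items() if k!='frame'}, ray(s,320,240))
E
```

```text
pics
{'time_s': 0.0, 'q': array([ 1.19351886e+00,  4.94221119e-01,  1.34612660e+00,  3.47355960e-05,
        1.30250865e+00, -9.55130106e-02]), 'joint_velocities': array([ 8.21060329e-04, -6.47663139e-04, -8.14552730e-04, -1.40906839e-03,
       -2.77621545e-05, -1.76951062e-03]), 'joint_torque': array([-3.08954168e-04, -8.82175756e+01, -3.83872354e+01, -7.63890489e-05,
        1.02038906e-02,  3.28970238e-06]), 'eef_pos': array([0.17364245, 0.60001933, 0.23067821]), 'orientation': array([-3.14033789e+00, -1.53846744e-04,  2.85981887e+00]), 'wrist_force': array([ 1.08942917, -0.2316144 , -0.02727095]), 'wrist_torque': array([0.00525621, 0.00880871, 0.03396554]), 'finger_gap': 0.08515360550242418}
{'fx': 461.22712410741326, 'fy': 461.22712410741326, 'cx': 313.29678958889997, 'cy': 248.0933956115465, 'k1': 0.010333321014899139, 'rvec': array([ 0.75527129, -2.43046777,  1.26942887]), 'tvec': array([0.33547304, 0.33013983, 0.467535  ])} (array([0.15232408, 0.34928045, 0.54306904]), array([ 0.47591889, -0.6848915 , -0.55221733]))
{'fx': 541.1965704128887, 'fy': 541.1965704128887, 'cx': 328.0948861848802, 'cy': 236.69128236066553, 'k1': -0.1547814211272804, 'rvec': array([ 2.19681413, -2.20429099,  0.08134563]), 'tvec': array([-0.24910957,  0.57111417,  0.96073602])} (array([ 0.51442527, -0.23449573,  0.99580072]), array([ 0.0509831 , -0.00193201, -0.99882837]))
```

View pics/scene0.png

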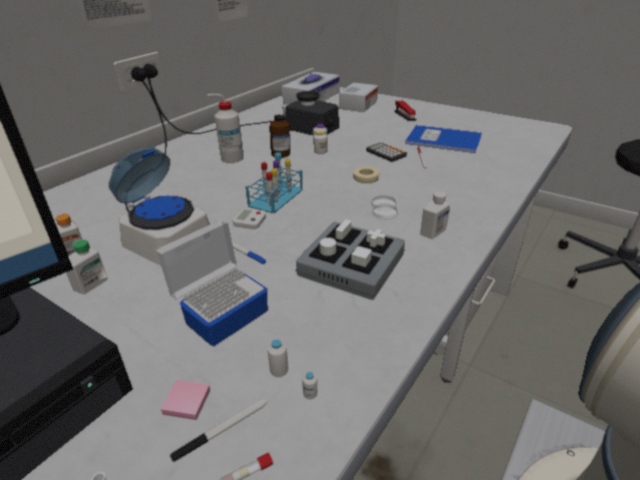

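View pics/top0.png

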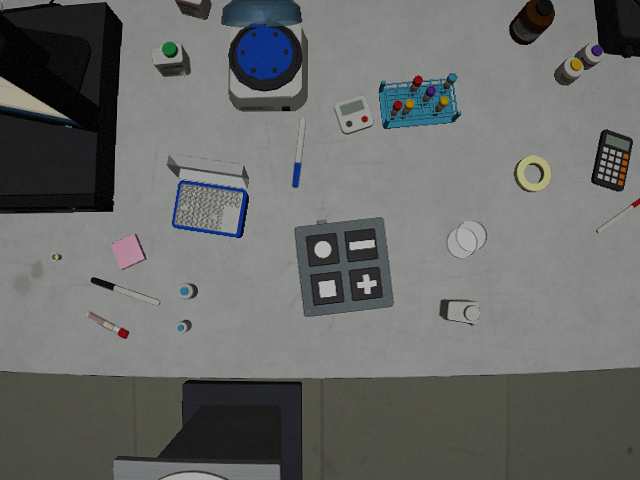

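The scene shows one control box (scene ≈350,255; top ≈344,266). Key positions in the top view:
- round: (322,249)
- bar: (362,244)
- square: (327,289)
- cross: (367,284)

Possible look-alikes are the white keypad of the blue-framed box at (210,208), the small meter at (352,114) and the calculator at (612,160). None of these is a grey box with four white keys, so I'm choosing the one at (344,266). Next I'll measure the keys and check a crop.

```bash
python3 - <<'E'
from h import *
P={}
for f,box in(('top0',(290,215,398,320)),('scene0',(295,218,408,295))):
    s=load(f); im=s['frame']; x0,y0,x1,y1=box; g=im[y0:y1,x0:x1].min(2)
    if f=='top0':
        m=(g>185).astype(np.uint8); n,l,st,c=cv2.connectedComponentsWithStats(m)
        for i in range(1,n):
            if st[i,4]>80:
                u,v=c[i]+[x0,y0]; r=cv2.minAreaRect(np.argwhere(l==i)[:,::-1].astype(np.float32))
                print(st[i],u,v,onz(s,u,v,.07).round(4))
        rows=im[y0:y1,x0:x1]; k=((rows.max(2)<60)).astype(np.uint8); n,l,st,c=cv2.connectedComponentsWithStats(k)
        for i in range(1,n):
            if st[i,4]>200: 
                cc,_=cv2.findContours((l==i).astype(np.uint8),0,1); r=cv2.minAreaRect(cc[0]); u,v=np.array(r[0])+[x0,y0]
                print('plate',st[i],r,onz(s,u,v,.05).round(4))
    cv2.imwrite(f'pics/c_{f}.png',cv2.resize(im[y0:y1,x0:x1,::-1],None,fx=4,fy=4,interpolation=2))
a=cv2.imread('pics/c_top0.png');b=cv2.imread('pics/c_scene0.png')
h=max(a.shape[0],b.shape[0]);o=np.zeros((h,a.shape[1]+b.shape[1],3),np.uint8);o[:a.shape[0],:a.shape[1]]=a;o[:b.shape[0],a.shape[1]:]=b
cv2.imwrite('pics/c.png',cv2.resize(o,None,fx=.85,fy=.85))
E
```

```text
plate [ 54  13  34  34 717] ((70.69512176513672, 29.756099700927734), (31.031259536743164, 30.589536666870117), 83.6598129272461) [ 0.5541 -0.3076  0.05  ]
plate [ 16  18  34  34 706] ((32.47561264038086, 34.280487060546875), (31.141693115234375, 30.92082977294922), 83.6598129272461) [ 0.5464 -0.2406  0.05  ]
plate [ 59  52  34  34 726] ((75.34129333496094, 68.40101623535156), (31.25503158569336, 30.61240577697754), 83.2901611328125) [ 0.4865 -0.3153  0.05  ]
plate [ 20  56  34  35 687] ((36.902732849121094, 72.92321014404297), (31.371871948242188, 31.02134895324707), 83.2901611328125) [ 0.479  -0.2481  0.05  ]
```

View pics/c.png

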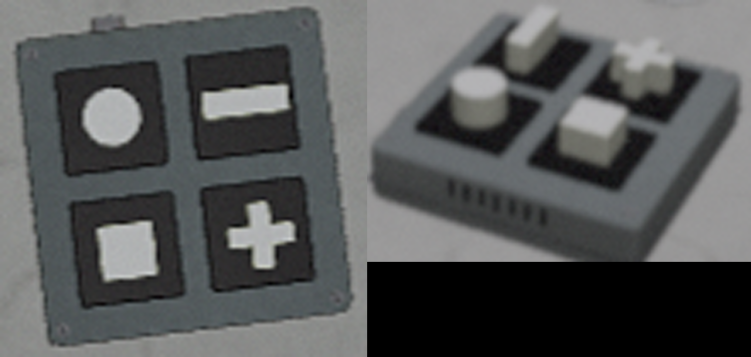

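The crop matches the plan: round back-left, bar back-right, square front-left, cross front-right. The box is turned by about +6.4°. I'll travel at height with the fingers shut.

```bash
R='[{"tx":-0.08,"ty":-0.09},{"tx":-0.15,"ty":-0.18},{"tx":-0.22,"ty":-0.26},{"tx":-0.3,"ty":-0.35},{"tx":-0.37,"ty":-0.44},{"tx":-0.44,"ty":-0.53},{"tx":-0.51,"ty":-0.61},{"tx":-0.59,"ty":-0.70}]'
python3 -m jog '[{"tx":-0.07,"ty":-0.08},{"tx":-0.13,"ty":-0.15},{"tx":-0.19,"ty":-0.23},{"tx":-0.25,"ty":-0.3},{"tx":-0.31,"ty":-0.37},{"tx":-0.37,"ty":-0.44},{"tx":-0.43,"ty":-0.51},{"tx":-0.49,"ty":-0.58}]' 1 20
```

```text
schema error: expected keys tx, ty, tz, spin
```

```bash
python3 -m jog '[{"tx":-0.07,"ty":-0.08,"tz":0,"spin":0},{"tx":-0.13,"ty":-0.15,"tz":0,"spin":0},{"tx":-0.19,"ty":-0.23,"tz":0,"spin":0},{"tx":-0.25,"ty":-0.3,"tz":0,"spin":0},{"tx":-0.31,"ty":-0.37,"tz":0,"spin":0},{"tx":-0.37,"ty":-0.44,"tz":0,"spin":0},{"tx":-0.43,"ty":-0.51,"tz":0,"spin":0},{"tx":-0.49,"ty":-0.58,"tz":0,"spin":0}]' 1 20
```

```text
time_s: 0.9
eef_pos: [0.3287, 0.252, 0.2313]
orientation: [3.142, 0.0, 2.86]
wrist_force: [1.2, 0.6, -0.1]
finger_gap: -0.0003
```

```bash
python3 -m jog '[{"tx":-0.06,"ty":-0.07,"tz":0,"spin":-0.03},{"tx":-0.12,"ty":-0.14,"tz":0,"spin":-0.06},{"tx":-0.18,"ty":-0.21,"tz":0,"spin":-0.09},{"tx":-0.24,"ty":-0.29,"tz":0,"spin":-0.12},{"tx":-0.3,"ty":-0.36,"tz":0,"spin":-0.15},{"tx":-0.36,"ty":-0.43,"tz":0,"spin":-0.17},{"tx":-0.42,"ty":-0.5,"tz":0,"spin":-0.188},{"tx":-0.48,"ty":-0.57,"tz":0,"spin":-0.188}]'
cat >> h.py <<'E'
def go(x,y,z=None):
    s=robot.state(); o=s['orientation']; 
    from scipy.spatial.transform import Rotation as R
    M=R.from_euler('xyz',o).as_matrix(); p=s['eef_pos']
    d=M.T@(np.array([x,y,p[2] if z is None else z])-p)
    print('pos',p.round(4),'yaw',np.degrees(o[2]).round(2),'share',(d/.5).round(4),'F',s['wrist_force'].round(1),'t',s['time_s'])
E
python3 -c "
from h import *
go(.5464,-.2406,.095)"
```

```text
time_s: 1.7
eef_pos: [0.48, -0.0889, 0.2312]
orientation: [3.141, -0.0, -3.029]
wrist_force: [0.9, 0.9, -0.7]
finger_gap: 0.0001
pos [ 0.48   -0.0889  0.2312] yaw -173.53 share [-0.0977 -0.3165  0.2722] F [ 0.9  0.9 -0.7] t 1.7
```

```bash
python3 -m jog '[{"tx":-0.03,"ty":-0.09,"tz":0,"spin":0},{"tx":-0.06,"ty":-0.18,"tz":0,"spin":0},{"tx":-0.08,"ty":-0.26,"tz":0.02,"spin":0},{"tx":-0.098,"ty":-0.3165,"tz":0.1,"spin":0},{"tx":-0.098,"ty":-0.3165,"tz":0.18,"spin":0},{"tx":-0.098,"ty":-0.3165,"tz":0.24,"spin":0},{"tx":-0.098,"ty":-0.3165,"tz":0.272,"spin":0},{"tx":-0.098,"ty":-0.3165,"tz":0.272,"spin":0}]'
python3 -c "
from h import *
go(.5464,-.2406,.075)
for n in('scene','top'): snap(n,n+'1')
a=cv2.imread('pics/scene1.png')[150:330,260:460]; b=cv2.imread('pics/top1.png')[180:360,250:450]
cv2.imwrite('pics/v1.png',cv2.resize(np.hstack([a,b]),None,fx=2,fy=2,interpolation=2))"
```

```text
time_s: 2.5
eef_pos: [0.5447, -0.2379, 0.0928]
orientation: [3.139, -0.004, -3.03]
wrist_force: [0.2, 0.9, 0.4]
finger_gap: -0.0
pos [ 0.5447 -0.2379  0.0928] yaw -173.59 share [-0.0029 -0.0057  0.0356] F [0.2 0.9 0.4] t 2.5
```

View pics/v1.png

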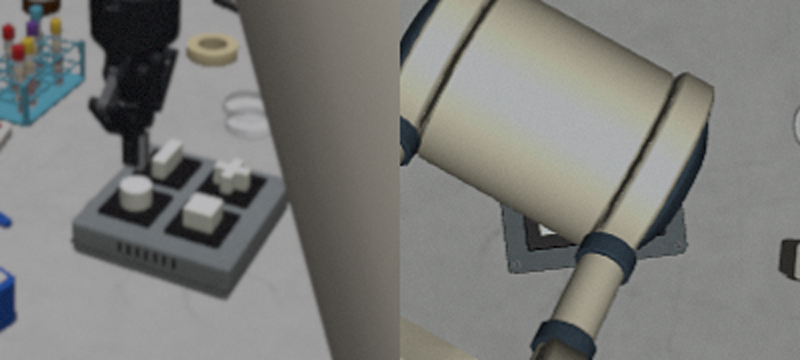

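The fingertips are at about scene pixel (327,232), just above the round key. I'll check the projections numerically.

```bash
python3 -c "
from h import *
go(.5464,-.2406,.075)
s=load('scene1'); K=np.array([[s['fx'],0,s['cx']],[0,s['fy'],s['cy']],[0,0,1.]])
for p in [(.5464,-.2406,.07),(.479,-.2481,.07),(.5541,-.3076,.07),robot.state()['eef_pos']]:
    print(p,cv2.projectPoints(np.array([p]),s['rvec'],s['tvec'],K,np.array([s['k1'],0,0,0.]))[0].ravel())
g=load('scene0')['frame'].min(2)[218:295,295:408]; m=(g>150).astype(np.uint8); n,l,st,c=cv2.connectedComponentsWithStats(m)
for i in range(1,n):
  if st[i,4]>30: print(c[i]+[295,218],st[i,4])
"
```

```text
pos [ 0.5462 -0.2386  0.0956] yaw -173.58 share [ 0.0001 -0.0039  0.0412] F [ 0.1 -0.5 -0.1] t 2.6
(0.5464, -0.2406, 0.07) [327.0514596  241.46097131]
(0.479, -0.2481, 0.07) [360.76486076 251.06005753]
(0.5541, -0.3076, 0.07) [342.80516194 224.37485335]
[ 0.54624688 -0.23863829  0.09559434] [326.49727284 230.24247539]
[351.91102258 228.60491368] 1506
[327.41836735 242.17346939] 98
[361.152 251.96 ] 125
[399.91747573 275.65048544] 412
[305.2038835  287.53074434] 309
[332.26495726 291.90598291] 117
```

```bash
python3 -m jog '[{"tx":0,"ty":-0.003,"tz":0.02,"spin":0},{"tx":0,"ty":-0.003,"tz":0.04,"spin":0},{"tx":0,"ty":-0.003,"tz":0.048,"spin":0},{"tx":0,"ty":-0.003,"tz":0.054,"spin":0},{"tx":0,"ty":-0.003,"tz":0.058,"spin":0},{"tx":0,"ty":-0.003,"tz":0.058,"spin":0}]'
python3 -c "
from h import *
for i in range(1): go(.5464,-.2406,.058)"
```

```text
time_s: 3.2
eef_pos: [0.5462, -0.24, 0.0662]
orientation: [3.141, -0.0, -3.03]
wrist_force: [-0.3, 0.8, 1.2]
finger_gap: 0.0001
pos [ 0.5462 -0.24    0.0662] yaw -173.58 share [-0.0002 -0.0012  0.0164] F [-0.3  0.8  1.2] t 3.2
```

```bash
python3 -m jog '[{"tx":0,"ty":0,"tz":0.004,"spin":0},{"tx":0,"ty":0,"tz":0.008,"spin":0},{"tx":0,"ty":0,"tz":0.012,"spin":0},{"tx":0,"ty":0,"tz":0.014,"spin":0},{"tx":0,"ty":0,"tz":0.014,"spin":0},{"tx":0,"ty":0,"tz":0.014,"spin":0}]'
python3 -m jog '[{"tx":0,"ty":0,"tz":0.002,"spin":0},{"tx":0,"ty":0,"tz":0.004,"spin":0},{"tx":0,"ty":0,"tz":0.004,"spin":0},{"tx":0,"ty":0,"tz":0.004,"spin":0}]'
```

```text
time_s: 3.8
eef_pos: [0.5464, -0.2401, 0.0593]
orientation: [-3.142, 0.0, -3.03]
wrist_force: [-0.7, 0.9, 2.1]
finger_gap: -0.0001
time_s: 4.2
eef_pos: [0.5465, -0.2402, 0.0575]
orientation: [-3.141, 0.0, -3.03]
wrist_force: [-1.1, 0.7, 6.0]
finger_gap: -0.0002
```

Round key: 6.0 N at z = 0.0575, which matches the stop. Next, lift and go to the square key.

```bash
python3 -m jog '[{"tx":0,"ty":0,"tz":-0.04,"spin":0},{"tx":0,"ty":0,"tz":-0.085,"spin":0},{"tx":0.05,"ty":0,"tz":-0.085,"spin":0},{"tx":0.1,"ty":0,"tz":-0.085,"spin":0},{"tx":0.136,"ty":0,"tz":-0.085,"spin":0},{"tx":0.136,"ty":0,"tz":-0.085,"spin":0},{"tx":0.136,"ty":0,"tz":-0.06,"spin":0},{"tx":0.136,"ty":0,"tz":-0.04,"spin":0}]'
python3 -c "
from h import *
go(.479,-.2481,.059)"
```

```text
time_s: 5.0
eef_pos: [0.4794, -0.2478, 0.0763]
orientation: [-3.141, 0.001, -3.029]
wrist_force: [-0.5, 0.1, -0.1]
finger_gap: 0.0002
pos [ 0.4794 -0.2478  0.0763] yaw -173.58 share [ 0.0009 -0.0005  0.0345] F [-0.5  0.1 -0.1] t 5.0
```

```bash
python3 -m jog '[{"tx":0,"ty":0,"tz":0.008,"spin":0},{"tx":0,"ty":0,"tz":0.014,"spin":0},{"tx":0,"ty":0,"tz":0.02,"spin":0},{"tx":0,"ty":0,"tz":0.026,"spin":0},{"tx":0,"ty":0,"tz":0.03,"spin":0},{"tx":0,"ty":0,"tz":0.034,"spin":0},{"tx":0,"ty":0,"tz":0.036,"spin":0},{"tx":0,"ty":0,"tz":0.036,"spin":0}]'
python3 -m jog '[{"tx":0,"ty":0,"tz":0.002,"spin":0},{"tx":0,"ty":0,"tz":0.004,"spin":0},{"tx":0,"ty":0,"tz":0.004,"spin":0},{"tx":0,"ty":0,"tz":0.004,"spin":0}]'
python3 -c "
from h import *
go(.5541,-.3076)"
```

```text
time_s: 5.8
eef_pos: [0.4788, -0.2477, 0.0593]
orientation: [-3.142, 0.0, -3.03]
wrist_force: [-0.1, 1.8, 1.0]
finger_gap: 0.0
time_s: 6.2
eef_pos: [0.4789, -0.2478, 0.0575]
orientation: [-3.141, 0.0, -3.03]
wrist_force: [-1.0, 1.5, 6.6]
finger_gap: -0.0003
pos [ 0.4789 -0.2478  0.0575] yaw -173.59 share [-1.362e-01 -1.356e-01  1.000e-04] F [-1.   1.5  6.6] t 6.2
```

Square key is in (6.6 N). Next is the bar.

```bash
python3 -m jog '[{"tx":0,"ty":0,"tz":-0.04,"spin":0},{"tx":0,"ty":0,"tz":-0.085,"spin":0},{"tx":-0.05,"ty":-0.05,"tz":-0.085,"spin":0},{"tx":-0.1,"ty":-0.1,"tz":-0.085,"spin":0},{"tx":-0.136,"ty":-0.136,"tz":-0.085,"spin":0},{"tx":-0.136,"ty":-0.136,"tz":-0.085,"spin":0},{"tx":-0.136,"ty":-0.136,"tz":-0.06,"spin":0},{"tx":-0.136,"ty":-0.136,"tz":-0.04,"spin":0}]'
python3 -c "
from h import *
go(.5541,-.3076,.0575)"
python3 -m jog '[{"tx":0,"ty":0,"tz":0.008,"spin":0},{"tx":0,"ty":0,"tz":0.014,"spin":0},{"tx":0,"ty":0,"tz":0.02,"spin":0},{"tx":0,"ty":0,"tz":0.026,"spin":0},{"tx":0,"ty":0,"tz":0.03,"spin":0},{"tx":0,"ty":0,"tz":0.034,"spin":0},{"tx":0,"ty":0,"tz":0.036,"spin":0},{"tx":0,"ty":0,"tz":0.036,"spin":0}]'
python3 -m jog '[{"tx":0,"ty":0,"tz":0.002,"spin":0},{"tx":0,"ty":0,"tz":0.004,"spin":0},{"tx":0,"ty":0,"tz":0.004,"spin":0},{"tx":0,"ty":0,"tz":0.004,"spin":0}]'
```

```text
time_s: 7.0
eef_pos: [0.5528, -0.3069, 0.0759]
orientation: [3.141, -0.001, -3.03]
wrist_force: [-0.5, 0.6, -0.0]
finger_gap: 0.0
pos [ 0.5528 -0.3069  0.0759] yaw -173.58 share [-0.0024 -0.0017  0.0369] F [-0.5  0.6 -0. ] t 7.0
time_s: 7.8
eef_pos: [0.554, -0.3077, 0.0592]
orientation: [-3.142, 0.0, -3.03]
wrist_force: [-1.5, 2.0, 1.3]
finger_gap: -0.0
time_s: 8.2
eef_pos: [0.554, -0.3078, 0.0575]
orientation: [-3.141, 0.0, -3.03]
wrist_force: [-2.3, 1.4, 5.9]
finger_gap: -0.0001
```

Bar key is in (5.9 N). Now I'll lift and withdraw so both cameras can see the box.

```bash
python3 -m jog '[{"tx":0,"ty":0,"tz":-0.04,"spin":0},{"tx":0,"ty":0,"tz":-0.12,"spin":0},{"tx":0,"ty":0,"tz":-0.2,"spin":0},{"tx":0,"ty":0,"tz":-0.28,"spin":0},{"tx":0,"ty":0,"tz":-0.35,"spin":0},{"tx":0.04,"ty":0.07,"tz":-0.35,"spin":0},{"tx":0.08,"ty":0.14,"tz":-0.35,"spin":0},{"tx":0.12,"ty":0.21,"tz":-0.35,"spin":0}]'
python3 -m jog '[{"tx":0.04,"ty":0.07,"tz":0,"spin":0},{"tx":0.08,"ty":0.14,"tz":0,"spin":0},{"tx":0.12,"ty":0.21,"tz":0,"spin":0},{"tx":0.15,"ty":0.28,"tz":0,"spin":0},{"tx":0.17,"ty":0.36,"tz":0,"spin":0},{"tx":0.17,"ty":0.44,"tz":0,"spin":0},{"tx":0.17,"ty":0.52,"tz":0,"spin":0},{"tx":0.17,"ty":0.6,"tz":0,"spin":0}]'
python3 -m jog '[{"tx":0,"ty":0,"tz":0,"spin":0},{"tx":0,"ty":0,"tz":0,"spin":0}]'
python3 -c "
from h import *
for n in('scene','top'): snap(n,n+'2')
a=cv2.imread('pics/scene2.png')[190:310,280:460]; b=cv2.imread('pics/top2.png')[90:330,280:500]
a=cv2.resize(a,(390,260),interpolation=2); b=cv2.resize(b,None,fx=1.8,fy=1.8,interpolation=2)
a=cv2.copyMakeBorder(a,0,b.shape[0]-260,0,0,0); cv2.imwrite('pics/v2.png',np.hstack([a,b]))
d=cv2.absdiff(load('top2')['frame'],load('top0')['frame']).max(2)
for nm,(x0,y0,x1,y1) in dict(dropper=(170,275,205,305),small=(170,312,200,340),wedge=(435,290,490,330),marker=(285,112,312,192)).items(): print(nm,d[y0:y1,x0:x1].mean(),d[y0:y1,x0:x1].max())
"
```

```text
time_s: 9.0
eef_pos: [0.4817, -0.2092, 0.2324]
orientation: [-3.141, 0.001, -3.03]
wrist_force: [0.4, 0.5, -0.2]
finger_gap: -0.0001
time_s: 9.8
eef_pos: [0.3643, 0.08, 0.2325]
orientation: [-3.141, 0.001, -3.03]
wrist_force: [0.0, -0.6, -0.1]
finger_gap: 0.0001
time_s: 10.0
eef_pos: [0.3646, 0.0792, 0.2323]
orientation: [-3.141, 0.0, -3.027]
wrist_force: [-0.6, -0.5, 0.4]
finger_gap: -0.0001
dropper 2.954285714285714 18
small 2.901190476190476 14
wedge 2.7913636363636365 10
marker 2.839351851851852 10
```

View pics/v2.png

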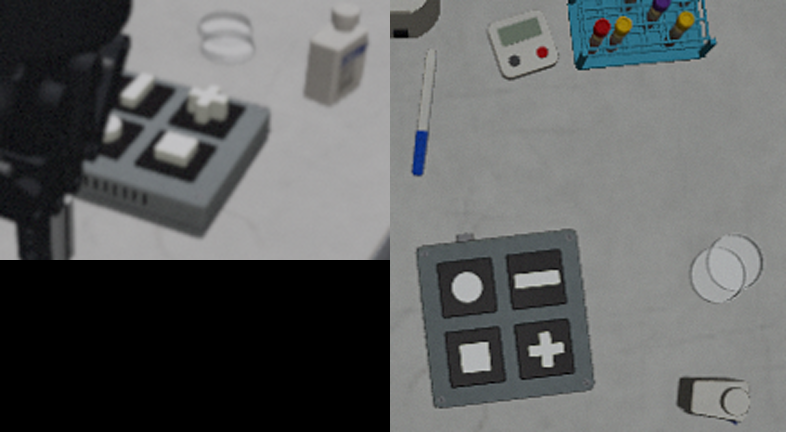

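In the scene crop, the round (110,128), square (178,150) and bar (138,90) keys sit low and the cross (208,103) still stands up. The bottles and marker haven't moved. The arm is clear, so I'm handing in.

```bash
python3 -c "
from h import *
print(robot.close_job())"
```

```text
the job is handed in; nothing more can be done
None
```

I pressed the round, square and bar keys fully in, in that order, and handed the job in at about 10 s. I used shut fingertips. The fingertips reached z = 57.5 mm on each key, with forces of 6.0 N (round), 6.6 N (square) and 5.9 N (bar). That matches a key at its stop plus about 1.5 mm of cushion.

**Last checks:**
- **Keys:** in the final picture those three keys sit low and the cross key is still up. The arm partly hid the round key in the scene view. I judged the heights by eye there and did not measure them; the force and height readings are the firmer evidence.
- **Loose items:** comparing the top views before and after showed only image noise at the dropper bottle, the wedge bottle and the marker.
- **Arm:** at hand-in it stood clear at z = 0.23 m, with wrist force at noise level.

No check failed or disagreed. One move call was refused for missing keys before anything moved, and I retyped it.

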